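# Tip the barrow of rejected collars into the reclaim trough

## Task

The three rejected clay collars in the little hand barrow are to go back for reclaim: take the barrow by its handle bar, wheel it up to the sill of the low wooden trough, and lift the handle so that the load tips forward over the wheels into the trough. Once it is empty, lower the barrow gently back onto its feet in front of the trough, without letting it drop or fall, and let go. All three collars must lie in the trough, and leave the good ware, the sponge and the banding wheel on the bench alone.

Things in the scene. Friction and masses are not known exactly. Their poses are not given: they have to be found in the camera images.
- barrow: Loose two-wheeled hand barrow of bare sheet steel, 320 mm long, 228 wide over the wheels, 205 high, 0.6 kg empty, 0.9 loaded. Origin: bench level under the axle's middle; x forward over the wheels, z up (vertical when it stands). Pan 166 mm wide inside, level floor 100 mm up from x -145 to -5. Rear foot (strut on two legs) at x -135. Let go while lifted, it falls back, or forward if tipped beyond about 55 degrees.
- bar_mid (a point): Middle of the handle bar, on its axis: round wooden bar, 20 mm in diameter, along the barrow's y, 136 mm clear between its two shafts; at x -242, z 115 mm in the barrow's frame. The back panel overhangs it: no room for a hand pointing straight down, but room for one leaning rearwards in line with the panel (34 degrees from vertical, fingers pointing down and forward); bar axis to panel 68 mm.
- panel_top (a point): Middle of the top edge of the barrow's back panel, at x -215, z 204 mm in the barrow's frame. The panel, 4 mm thick and 166 wide, leans rearwards 34 degrees from vertical, up from the pan floor's rear edge (x -145, z 100) to here, over the handle bar.
- axle_mid (a point): Middle of the barrow's axle, x 0, z 50 mm in its frame. Two rubber wheels 100 mm in diameter, 20 wide, turn freely on it; lifting the handle tips the barrow about this axle.
- lip_mid (a point): Middle of the pan's open front edge, over which the load leaves: x 65, z 119 mm in the barrow's frame. The floor rises to it by 15 degrees from x -5. The collars slide or roll out at a forward tip of 40 to 55 degrees; at 60, with the wheels at the sill, this edge hangs about 45 mm inside the trough and 28 mm over the bench.
- trough: Fixed low wooden reclaim trough, open on top, 300 mm (x) by 320 mm (y). Origin: on the bench at the middle of the outer face of its low sill, the side the barrow faces; x points into the trough, z up. The sill is 30 mm high and 12 mm thick, the side walls 60 mm high, the far wall 85 mm high, the walls 12 mm thick, the inner floor at 8 mm. The wheels touch the sill when the axle is 46 mm in front of it (x = -46 mm).
- reject0: Rejected collar of dry clay: a short round body 50 mm in diameter and 60 mm high with a flange of 66 mm diameter around its top, hollowed from above, about 90 g. Origin: centre of its underside; z along its axis. It stands loose on the pan's floor at the start.
- reject0_mid (a point): Middle of the first rejected collar, 30 mm up its axis.
- reject1: Second rejected collar, the same as the first.
- reject1_mid (a point): Middle of the second rejected collar, 30 mm up its axis.
- reject2: Third rejected collar, the same as the first; it stands nearest the front of the pan.
- reject2_mid (a point): Middle of the third rejected collar, 30 mm up its axis.
- ware_a: Good stove body of clay, standing loose on the bench beyond the work: 132 mm in diameter over its two flanges, 130 mm high. Origin: centre of its underside. To be left alone.
- ware_b: Second good stove body, the same as the first. To be left alone.
- sponge: Sponge block 120 x 75 x 45 mm lying on the bench to the left. Origin: centre of its underside. To be left alone.
- banding_wheel: Metal banding wheel (turntable) 190 mm in diameter, 64 mm high, on the bench behind the barrow. Origin: centre of its underside. To be left alone.
Things that resemble listed ones, but are neither listed nor needed, are in the scene too. What is shaped like the reject0 but turquoise or yellow is not meant. Leave any black or yellow look-alike of the reject1 alone.

How it is judged (in metres and radians):
On the way, in this order (a step that is already met when the one before it is completed fails the run):
1. the barrow is wheeled up to the trough: its wheels within 30 mm of the sill and within 70 mm of its middle (x of axle_mid in the frame of trough above -0.076 m and y of axle_mid in the frame of trough between -0.07 and 0.07 m), for 0.1 s.
2. the barrow stands tipped forward by more than 35 degrees and all three collars have gone into the trough (angle between barrow's own z axis and vertical above 0.61 rad and x of reject0_mid in the frame of trough between 0 and 0.3 m and y of reject0_mid in the frame of trough between -0.16 and 0.16 m and height (world z) of each of reject0_mid, reject1_mid, reject2_mid below 0.1 m and x of reject1_mid in the frame of trough between 0 and 0.3 m and y of reject1_mid in the frame of trough between -0.16 and 0.16 m and x of reject2_mid in the frame of trough between 0 and 0.3 m and y of reject2_mid in the frame of trough between -0.16 and 0.16 m), for 0.1 s.
At the end, for the whole second after the job is handed in: The empty barrow stands still on its wheels and feet (within 3.5 degrees of level) in front of the trough, its axle no more than 250 mm from the sill and within 150 mm of its middle, and all three collars lie at rest inside the trough (angle between barrow's own z axis and vertical below 0.06 rad and height (world z) of barrow between -0.008 and 0.008 m and x of axle_mid in the frame of trough between -0.25 and 0 m and y of axle_mid in the frame of trough between -0.15 and 0.15 m and linear speed of barrow below 0.02 m/s and x of reject0_mid in the frame of trough between 0 and 0.3 m and y of reject0_mid in the frame of trough between -0.16 and 0.16 m and height (world z) of each of reject0_mid, reject1_mid, reject2_mid below 0.1 m and x of reject1_mid in the frame of trough between 0 and 0.3 m and y of reject1_mid in the frame of trough between -0.16 and 0.16 m and x of reject2_mid in the frame of trough between 0 and 0.3 m and y of reject2_mid in the frame of trough between -0.16 and 0.16 m and linear speed of each of reject0, reject1, reject2 below 0.05 m/s); the robot touches nothing.
It fails at once if the barrow is flung or falls over (it turns faster than 2.5 rad/s) (angular speed of barrow above 2.5 rad/s).
It fails at once if the barrow is dropped onto its feet (still turning faster than 1.0 rad/s, about 0.25 m/s at the handle, within 6 degrees of standing) (angle between barrow's own z axis and vertical below 0.105 rad and angular speed of barrow above 1 rad/s).
It fails at once if a good stove body is pushed out of place (more than 25 mm) (distance of any of ware_a, ware_b from where it was at the start of the episode above 0.025 m).
It fails at once if the sponge is pushed out of place (more than 25 mm) (distance of sponge from where it was at the start of the episode above 0.025 m).
It fails at once if the banding wheel is pushed out of place (more than 25 mm) (distance of banding_wheel from where it was at the start of the episode above 0.025 m).
It also fails if it takes over 61 s, if anything falls off the work surface, if the arm or the gripper's body presses on something with over 40 N, if the wrist force passes 120 N, or if a joint passes its speed limit or range.

## Robot

A 6-joint arm with a two-finger parallel gripper is mounted at the origin on the work surface. World frame = base frame: x ahead of the robot, y to its left, z up, the work surface at z = 0. Lengths are in mm, angles in rad, forces in N, time in s.
With the tool pointing down it reaches from about 275 to 1000 mm from the base axis. Payload 8.4 kg.
Tool frame: the origin (TCP) lies on the centre line of the jaws, within the pads' length; the fingertips stand r.tip_reach ahead of it and the grasp point (between the pads) lies 11 mm behind it (r.tip_reach is the distance from the TCP to the fingertips, in mm); z points along the fingers, y is the line along which they close (so a half turn about z gives the same grasp; the last joint's range is limited). The gripper opens to 85 mm and grips with 20 to 120 N. Pads are 22 mm wide; open, the fingers measure 114 mm over their backs; the gripper's body (76 mm by 85 mm) begins 54 mm behind the grasp point. The pads swing forward as they close: fully open they stand 13 mm farther back than shut.
Start: joints at [-1.295, 0.353, 1.633, -0, 1.155, -0.002], TCP at [171.399, -601.041, 214.781] pointing down, gripper open.
Joint ranges: [-2.63, 2.63], [-0.92, 2.1], [0.06, 2.66], [-1.3, 4.44], [0, 2.69], [-3.02, 3.02]. Speed limits (rad/s): [2.22, 2.22, 2.79, 3.14, 3.14, 3.14].

## Interface

Orientations are given as [roll, pitch, yaw] about the fixed x, y, z axes, in that order (R = Rz(yaw) Ry(pitch) Rx(roll)).
In Python, from rig import r gives the robot as it stands.
- The arm moves only by the tool carry_out, never from a script. Its argument "targets" is a list of rows, each an object with "dp": the shift along the tool's x, y, z in mm, a list of three; "yaw": the turn about the tool's z in degrees. A call has 1 to 12 rows; each row is the pose to reach, as a shift and turn from the pose commanded when the call began, along the tool's axes at that moment; what a row does not reach only later rows make up. A row lasts 1/8 s, in which the tool goes at most 62.5 mm and 10.7 degrees, less where a joint would pass 70% of its speed; a pose out of reach is approached as far as the arm can. A call with a gripper value outside its range is refused whole. "fingers" is the opening, from -1 (shut) to 1 (fully open), so that 0 is half open, set as the call begins (left out, the last holds). The fingers move at their own pace and stop on an object; "grip_force" is the grip in N (left out, the last holds). Time passes only in rows, so rows that repeat a pose let the fingers close. It gives the time, the measured TCP pose, the force, the opening and the grip force at its end, in the units of the state.
- r.sense(): the state, without advancing time (a new reading comes with each control period).
- r.grab_frame(name): name is "side" or "top"; returns the picture (400x640x3 uint8, red, green, blue); there is no depth.
- r.get_calibration(name): a dict with "fx", "fy", "cx", "cy" (pixels), "dist_coeffs" ([k1, k2, p1, p2, k3] as OpenCV has them; the pictures are not rectified), "rvec" (rotation vector, rad) and "tvec" (3), from world to camera coordinates, as OpenCV has them. Camera axes: x right, y down, z forward; pixel columns grow to the right and rows downward; lengths in mm; the calibration is good to about 2 mm. A picture is of the moment at which its call begins. get_calibration takes no time and is no camera call.
- r.sign_off(): hands the job in; it is judged then, once.
The state is a dict: "clock": time; "qpos": joint angles; "qvel": joint speeds; "joint_efforts": joint torques, N m; "eef_pos": TCP position; "tcp_rot": TCP orientation; "contact_force": force on the tool from outside, world axes, zero at the start; "wrist_torque": the same for the moment, N m; "opening": opening from 0.0 (shut) to 1.0 (fully open); "grasp_force": force on a finger pad.
Only numpy, scipy, OpenCV 4.12 (cv2) and the standard library are available. Lean on these libraries where they do the work, as an engineer would, in place of code of your own. Each camera call takes 0.05 s, during which the arm holds its last target. There are 200 camera calls.

## Working session

There is one attempt and no reset: what is moved stays moved. The work goes in short steps, Python scripts to look and compute and a tool call to move; the robot and the scene stay as the last step left them, time stands still between calls to the robot, and variables do not carry over. Pictures are saved under pics/ and viewed, at most 10 in all, crops included, and the job is handed in when it is done.

Besides the shell and the picture viewer there is one more tool, called as name(argument=value, ...) on one line, values as JSON. carry_out: Moves the arm, as the interface text tells. Its arguments: {"type":"object","properties":{"targets":{"type":"array","items":{"type":"object","properties":{"dp":{"type":"array","items":{"type":"number"}},"yaw":{"type":"number"}}}},"fingers":{"type":"number"},"grip_force":{"type":"number"}},"required":["targets"]}

```bash
ls; mkdir -p pics
python3 - <<'E'
from rig import r
import cv2
for n in("side","top"):
    cv2.imwrite(f"pics/{n}0.png",r.grab_frame(n)[:,:,::-1]); print(n,r.get_calibration(n))
print(r.sense(),r.tip_reach)
E
```

```text
pics
side {'fx': 453.45072866564163, 'fy': 453.45072866564163, 'cx': 323.60501934764835, 'cy': 199.4176535019891, 'dist_coeffs': array([0.01316708, 0.        , 0.        , 0.        , 0.        ]), 'rvec': array([ 0.22172846, -2.69589632,  1.48408529]), 'tvec': array([ 542.35051819,   64.88851354, 1228.66428386])}
top {'fx': 399.7845810434494, 'fy': 399.7845810434494, 'cx': 317.27228750919176, 'cy': 198.663233901957, 'dist_coeffs': array([-0.00425685,  0.        ,  0.        ,  0.        ,  0.        ]), 'rvec': array([ 2.20483603, -2.1885051 ,  0.01014713]), 'tvec': array([ 190.8648329 ,  534.00868323, 1060.24972523])}
{'clock': 0.1, 'qpos': array([-1.29540650e+00,  3.53603966e-01,  1.63403392e+00,  6.93203630e-06,
        1.15520544e+00, -2.38810981e-03]), 'qvel': array([-0.0004043 , -0.00227183, -0.00149432, -0.00079159,  0.00072273,
       -0.00133377]), 'joint_efforts': array([ 6.09745912e-04, -6.06356835e+01, -3.42820108e+01, -1.96062626e-05,
        3.93850700e-03,  1.51413474e-05]), 'eef_pos': array([ 171.27790115, -600.61961477,  214.13216463]), 'tcp_rot': array([-3.14034200e+00, -9.32518349e-06,  2.77775132e-01]), 'contact_force': array([0.01066789, 0.03143669, 0.32992296]), 'wrist_torque': array([ 0.03379826,  0.05575902, -0.04552128]), 'grasp_force': 0.0, 'opening': 0.9951543947748899} 8.0
```

View pics/side0.png

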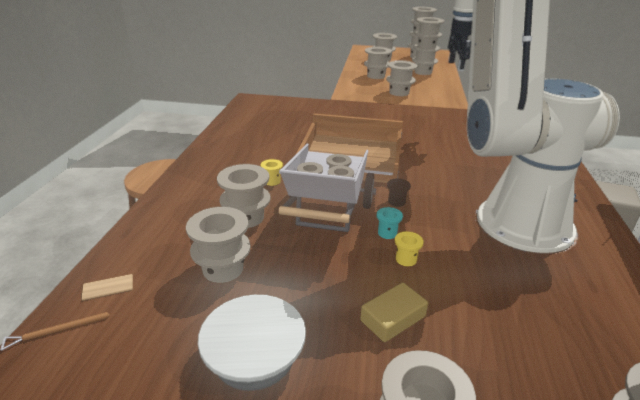

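View pics/top0.png

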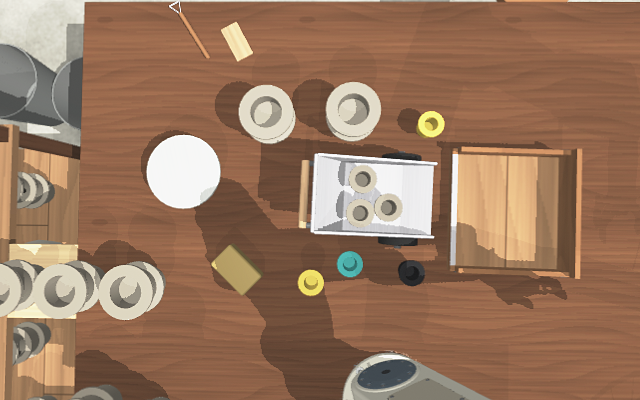

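The side view shows the barrow at about (325,185) with the trough behind it. The top view shows the barrow heading right, with its bar at (305,195), wheels at (400,157) and (398,240), and the trough at x 452–580. The three grey-white collars in the pan at (362,179), (360,212) and (388,207) are the rejects. The yellow (431,123), (311,282), turquoise (349,264) and black (411,272) pieces are look-alikes standing on the bench. I'll enlarge the top view to confirm this and to pick corners.

Run:
```python
import cv2
a=cv2.imread("pics/top0.png")[135:290,285:485]
cv2.imwrite("pics/crop1.png",cv2.resize(a,None,fx=3.75,fy=3.75,interpolation=cv2.INTER_CUBIC))
```

```text
(no output)
```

View pics/crop1.png

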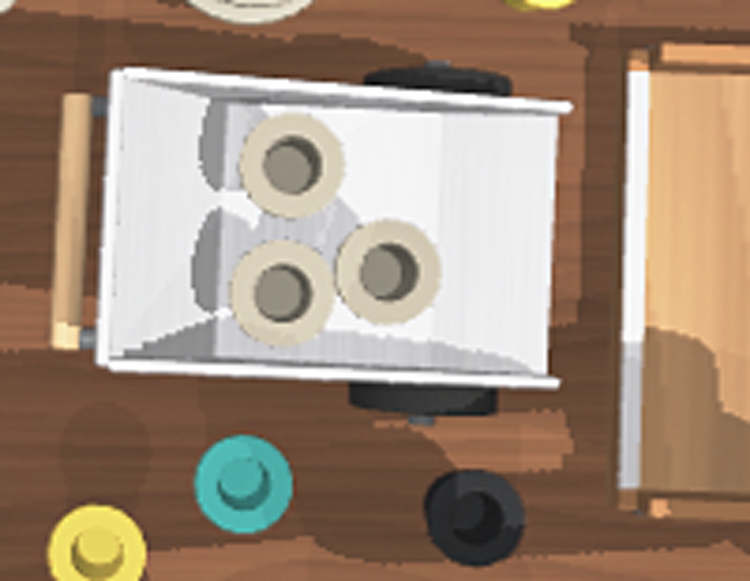

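The crop confirms it: the three clay-coloured collars stand in the pan at crop (292,165), (282,292) and (387,272). The turquoise (243,483), yellow (97,550) and black (473,517) ones are on the bench and not meant. Now I'll fit the barrow and trough poses.

```bash
cat > h.py <<'E'
import numpy as np, cv2
from scipy.optimize import least_squares
from rig import r
def cam(n):
    c=r.get_calibration(n); return np.array([[c["fx"],0,c["cx"]],[0,c["fy"],c["cy"]],[0,0,1]]),c["dist_coeffs"],c["rvec"],c["tvec"]
def proj(n,P):
    K,d,rv,tv=cam(n); return cv2.projectPoints(np.asarray(P,float),rv,tv,K,d)[0][:,0]
def atz(n,uv,z):
    K,d,rv,tv=cam(n); R=cv2.Rodrigues(rv)[0]
    p=cv2.undistortPoints(np.float64(uv).reshape(1,1,2),K,d)[0,0]
    w=R.T@np.array([*p,1]); c=-R.T@tv; return c+w*(z-c[2])/w[2]
def pose(q,P):
    x,y,a=q[:3]; c,s=np.cos(a),np.sin(a); P=np.asarray(P,float)
    return np.c_[x+c*P[:,0]-s*P[:,1],y+s*P[:,0]+c*P[:,1],P[:,2]]
def fit(n,P,uv,q0):
    s=least_squares(lambda q:(proj(n,pose(q,P))-uv).ravel(),q0); return s.x,s.fun.reshape(-1,2)
def toT(T,p):
    a=T[2]; d=np.asarray(p)[:2]-T[:2]; return np.array([np.cos(a)*d[0]+np.sin(a)*d[1],-np.sin(a)*d[0]+np.cos(a)*d[1]])
E
python3 - <<'E'
from h import *
np.set_printoptions(suppress=True,precision=1)
f=lambda L:np.array(L)/3.75+[284.6,134.6]
B,rb=fit("top",[[-215,83,204],[-215,-83,204],[65,83,119],[65,-83,119],[-242,68,125],[-242,-68,125]],f([[122,76],[104,362],[557,112],[547,376],[77,100],[67,342]]),[400,0,-1.57])
T,rt=fit("top",[[0,148,30],[0,-148,30],[12,148,30],[12,-148,30]],f([[629,70],[619,490],[648,70],[638,490]]),[400,-200,-1.57])
np.save("BT.npy",[B,T])
print(B,np.degrees(B[2]),rb,T,np.degrees(T[2]),rt,sep="\n")
print("axle in trough",toT(T,pose(B,[[0,0,50]])[0]),"panel_top",pose(B,[[-215,0,204]]),"bar",pose(B,[[-242,0,115]]))
for c in f([[292,165],[282,292],[387,272]]):
    p=atz("top",c,160); print("collar",p,toT(B,p))
E
```

```text
[531.4 -17.2  -1.6]
-92.28849512939492
[[-1.1  0.1]
 [ 0.1 -0.6]
 [ 0.5  0.7]
 [ 0.4 -0.4]
 [ 0.1  4. ]
 [ 0.  -3.7]]
[ 507.6 -155.2   -1.6]
-91.48423874579697
[[ 0.2 -0.8]
 [ 0.2  0.7]
 [-0.2 -0.7]
 [-0.2  0.8]]
axle in trough [-138.5   20.2] panel_top [[540.  197.6 204. ]] bar [[541.1 224.6 115. ]]
collar [575.1  88.2 160. ] [-107.1   39.4]
collar [497.2  94.  160. ] [-109.8  -38.6]
collar [509.9  30.  160. ] [-46.4 -23.4]
```

carry_out(targets=[{"dp":[0,0,-60]},{"dp":[0,0,-116]},{"dp":[38,-44,-116],"yaw":2},{"dp":[76,-88,-116],"yaw":4},{"dp":[114,-131,-116],"yaw":6},{"dp":[152,-175,-116],"yaw":8},{"dp":[190,-219,-116],"yaw":10},{"dp":[228,-263,-116],"yaw":12},{"dp":[266,-307,-116],"yaw":14},{"dp":[304,-350,-116],"yaw":16},{"dp":[342,-394,-116],"yaw":18.2},{"dp":[380,-438,-116],"yaw":18.2}], fingers=0.04, grip_force=40)

```text
schema error: expected keys dp, yaw
```

carry_out(targets=[{"dp":[0,0,-60],"yaw":0},{"dp":[0,0,-116],"yaw":0},{"dp":[38,-44,-116],"yaw":2},{"dp":[76,-88,-116],"yaw":4},{"dp":[114,-131,-116],"yaw":6},{"dp":[152,-175,-116],"yaw":8},{"dp":[190,-219,-116],"yaw":10},{"dp":[228,-263,-116],"yaw":12},{"dp":[266,-307,-116],"yaw":14},{"dp":[304,-350,-116],"yaw":16},{"dp":[342,-394,-116],"yaw":18.2},{"dp":[380,-438,-116],"yaw":18.2}], fingers=0.04, grip_force=40)

```text
clock: 1.6
eef_pos: [417.0, -73.8, 330.8]
tcp_rot: [3.141, -0.0, -0.04]
contact_force: [1.1, -0.9, -0.3]
opening: 0.521
grasp_force: 0.0
```

carry_out(targets=[{"dp":[22,-54,0],"yaw":0},{"dp":[45,-107,0],"yaw":0},{"dp":[67,-161,0],"yaw":0},{"dp":[90,-214,0],"yaw":0},{"dp":[112,-268,0],"yaw":0},{"dp":[112,-268,60],"yaw":0},{"dp":[112,-268,90],"yaw":0},{"dp":[112,-268,90],"yaw":0}])

```text
clock: 2.6
eef_pos: [537.5, 187.3, 238.2]
tcp_rot: [3.14, 0.005, -0.039]
contact_force: [-0.1, -1.3, 1.6]
opening: 0.523
grasp_force: 0.0
```

Run:
```python
from h import *
s=r.sense(); print(s["eef_pos"],s["tcp_rot"],s["contact_force"])
a=r.grab_frame("side"); cv2.imwrite("pics/s1.png",cv2.resize(a[60:260,220:460],None,fx=3,fy=3,interpolation=cv2.INTER_CUBIC)[:,:,::-1])
print(proj("side",[s["eef_pos"]]),proj("side",pose(np.load("BT.npy")[0],[[-215,0,204],[-215,83,204],[-215,-83,204]])))
```

```text
[537.49901294 187.27371941 238.22039607] [ 3.13957093  0.00515194 -0.03948878] [-0.06147932 -1.27331765  1.59141372]
[[317.95701718 158.7771869 ]] [[315.91217912 174.35819755]
 [280.16343689 170.29793366]
 [352.55015573 178.51529968]]
```

View pics/s1.png

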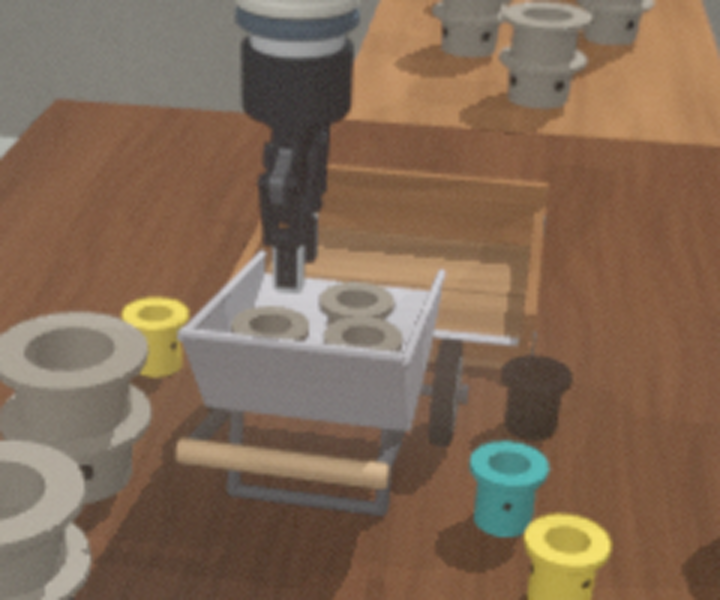

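The fingers hang above the panel edge: fingertips at crop (288,288), edge middle near (290,343), as predicted. Going down to straddle the panel.

carry_out(targets=[{"dp":[0,0,16],"yaw":0},{"dp":[0,0,32],"yaw":0},{"dp":[0,0,45],"yaw":0},{"dp":[0,0,58],"yaw":0},{"dp":[0,0,58],"yaw":0},{"dp":[0,0,58],"yaw":0}])

```text
clock: 3.4
eef_pos: [539.5, 187.8, 183.0]
tcp_rot: [-3.141, -0.0, -0.04]
contact_force: [1.0, -0.5, 0.2]
opening: 0.522
grasp_force: 0.0
```

carry_out(targets=[{"dp":[0,6,0],"yaw":0},{"dp":[0,10,0],"yaw":0},{"dp":[0,14,0],"yaw":0},{"dp":[0,18,0],"yaw":0},{"dp":[0,23,0],"yaw":0},{"dp":[0,29,0],"yaw":0},{"dp":[0,35,0],"yaw":0},{"dp":[0,41,0],"yaw":0},{"dp":[0,47,0],"yaw":0},{"dp":[0,52,0],"yaw":0},{"dp":[0,56,0],"yaw":0},{"dp":[0,58,0],"yaw":0}])

```text
clock: 4.9
eef_pos: [537.2, 129.5, 183.0]
tcp_rot: [-3.141, -0.0, -0.04]
contact_force: [0.0, 4.4, 5.7]
opening: 0.523
grasp_force: 3.6
```

Run:
```python
from h import *
s=r.sense(); print(s["eef_pos"],s["tcp_rot"],s["contact_force"])
a=r.grab_frame("top"); cv2.imwrite("pics/t2.png",cv2.resize(a[135:290,285:485],None,fx=3.75,fy=3.75,interpolation=cv2.INTER_CUBIC)[:,:,::-1])
```

```text
[537.16957387 129.48091284 183.03414919] [-3.14122063e+00 -4.36046915e-04 -4.01695513e-02] [0.02341953 4.3883859  5.72427199]
```

View pics/t2.png

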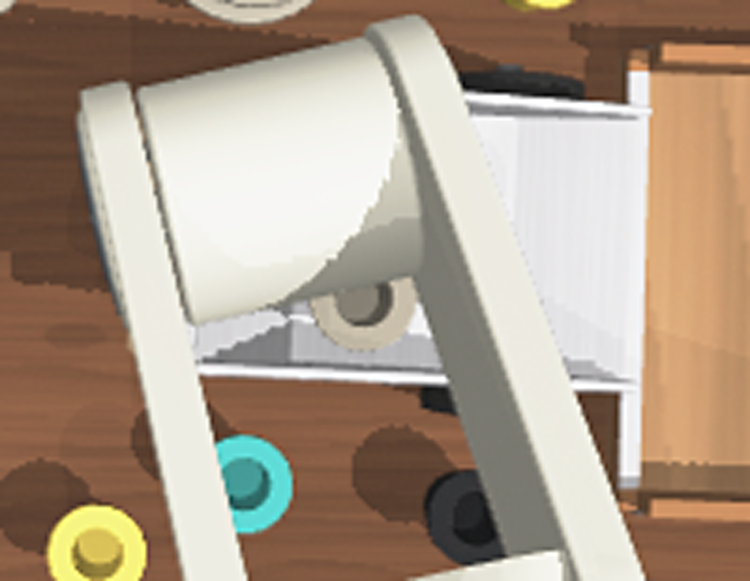

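The top view shows that the barrow moved forward about 52 mm. The lip is now at crop x 640, square to the trough, with about 40 mm left to the sill. Continuing.

carry_out(targets=[{"dp":[0,4,0],"yaw":0},{"dp":[0,8,0],"yaw":0},{"dp":[0,13,0],"yaw":0},{"dp":[0,18,0],"yaw":0},{"dp":[0,23,0],"yaw":0},{"dp":[0,28,0],"yaw":0},{"dp":[0,32,0],"yaw":0},{"dp":[0,35,0],"yaw":0},{"dp":[0,37,0],"yaw":0},{"dp":[0,37,0],"yaw":0}])

```text
clock: 6.2
eef_pos: [535.6, 92.5, 183.0]
tcp_rot: [-3.141, -0.0, -0.04]
contact_force: [-0.2, 4.1, 5.6]
opening: 0.517
grasp_force: 3.3
```

Run:
```python
from h import *
s=r.sense(); print(s["eef_pos"],s["tcp_rot"],s["contact_force"])
a=r.grab_frame("side"); cv2.imwrite("pics/s3.png",cv2.resize(a[60:260,220:460],None,fx=3,fy=3,interpolation=cv2.INTER_CUBIC)[:,:,::-1])
B,T=np.load("BT.npy")
q=B.copy(); d=138.5-48; q[:2]+=d*np.array([np.cos(B[2]),np.sin(B[2])])
np.set_printoptions(suppress=True,precision=0)
print(((proj("side",pose(q,[[-215,83,204],[-215,-83,204],[-242,0,115],[0,-114,50]]))-[220,60])*3))
```

```text
[535.60603972  92.45265531 183.01294607] [-3.14147662e+00 -2.83154744e-04 -4.01246844e-02] [-0.16671842  4.07845731  5.57993624]
[[211. 279.]
 [413. 300.]
 [302. 401.]
 [464. 345.]]
```

View pics/s3.png

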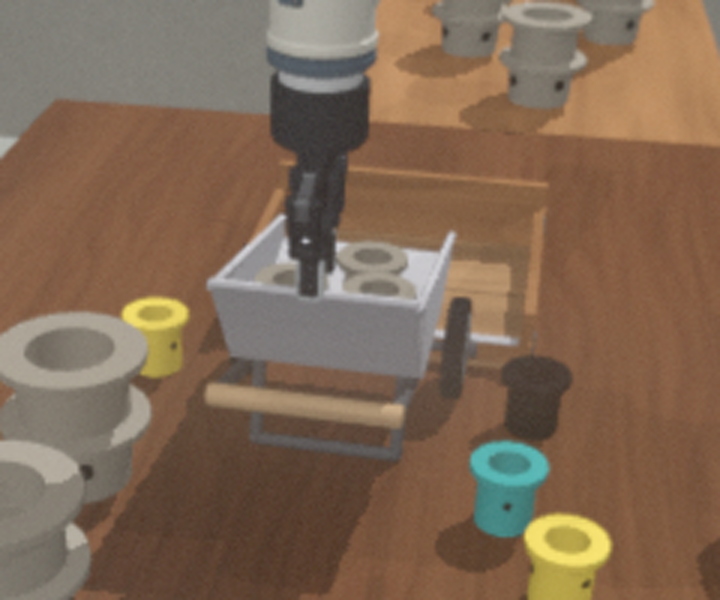

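Run:
```python
from h import *
s=r.sense(); p=s["eef_pos"]
np.set_printoptions(suppress=True,precision=0)
P=[p+[x,dy,z] for dy in(22,36) for z in(-8,0,20) for x in(-11,11)]
print(((proj("side",P)-[220,60])*3), (proj("side",[[535,115,z] for z in(204,190,174)])-[220,60])*3)
```

```text
[[323. 327.]
 [296. 324.]
 [323. 318.]
 [297. 316.]
 [324. 296.]
 [297. 293.]
 [321. 335.]
 [294. 332.]
 [321. 326.]
 [294. 324.]
 [322. 304.]
 [294. 301.]] [[311. 294.]
 [311. 309.]
 [310. 327.]]
```

Run:
```python
from h import *
a=r.grab_frame("side")[:,:,::-1]
z=lambda im:cv2.resize(im,(390,590),interpolation=cv2.INTER_CUBIC)
s1=cv2.imread("pics/s1.png")[90:390,190:388]
cv2.imwrite("pics/z4.png",np.hstack([z(s1),z(cv2.resize(a[60:260,220:460],None,fx=3,fy=3,interpolation=cv2.INTER_CUBIC)[90:390,212:410])]))
```

```text
(no output)
```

View pics/z4.png

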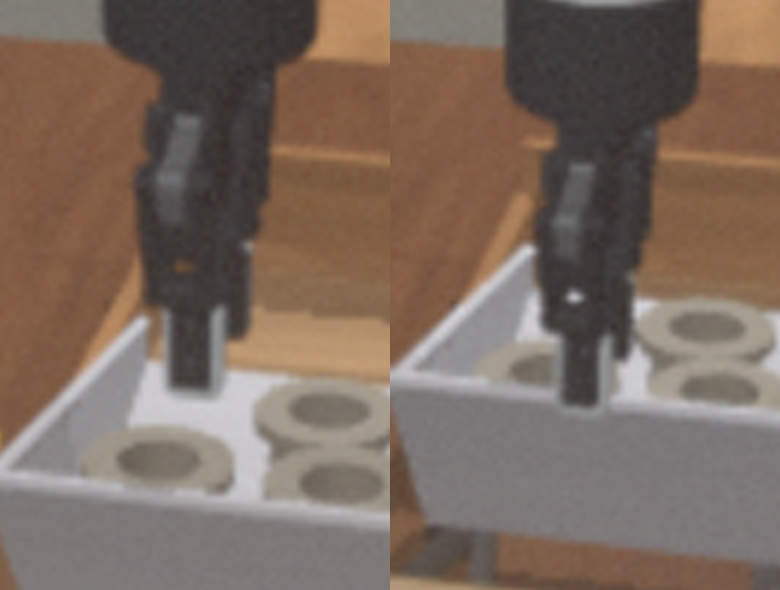

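The enlargement shows the rear finger behind the panel, but its tip (575,408) is only just below the edge (y≈400). At this opening the pads stand farther back than I assumed. I'll back off slightly, go about 25 mm deeper, and push on again.

carry_out(targets=[{"dp":[0,-4,0],"yaw":0},{"dp":[0,-7,0],"yaw":0},{"dp":[0,-7,8],"yaw":0},{"dp":[0,-7,16],"yaw":0},{"dp":[0,-7,25],"yaw":0},{"dp":[0,-7,25],"yaw":0}])

```text
clock: 7.05
eef_pos: [535.1, 99.6, 156.7]
tcp_rot: [3.141, 0.002, -0.04]
contact_force: [0.8, -0.5, 0.1]
opening: 0.521
grasp_force: 0.0
```

carry_out(targets=[{"dp":[0,3,0],"yaw":0},{"dp":[0,6,0],"yaw":0},{"dp":[0,9,0],"yaw":0},{"dp":[0,12,0],"yaw":0},{"dp":[0,14,0],"yaw":0},{"dp":[0,14,0],"yaw":0}])

```text
clock: 7.8
eef_pos: [535.0, 86.4, 158.0]
tcp_rot: [-3.14, 0.0, -0.04]
contact_force: [-1.8, 5.4, 2.1]
opening: 0.521
grasp_force: 2.9
```

Run:
```python
from h import *
s=r.sense(); print(s["eef_pos"],s["contact_force"],s["grasp_force"])
a=r.grab_frame("side"); cv2.imwrite("pics/s5.png",cv2.resize(a[60:260,220:460],None,fx=3,fy=3,interpolation=cv2.INTER_CUBIC)[:,:,::-1])
```

```text
[534.96418994  86.40706286 157.99165674] [-1.78229948  5.42146771  2.13490737] 2.908494584262371
```

View pics/s5.png

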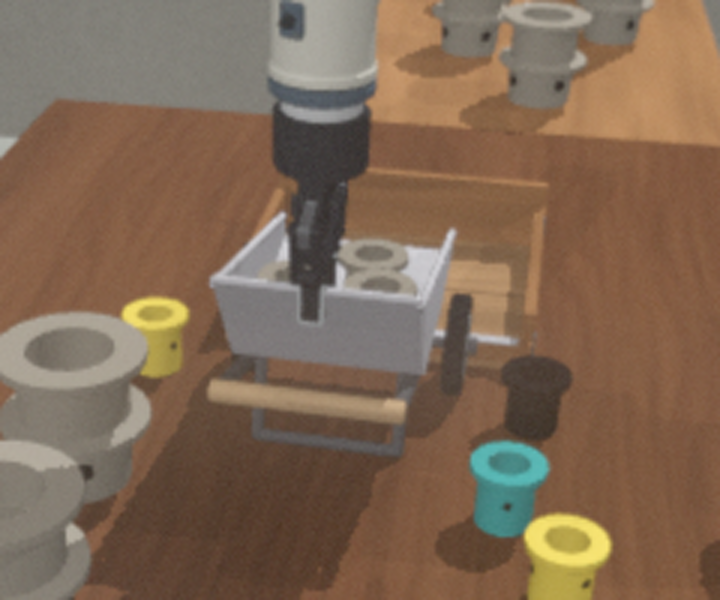

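The rear finger is now about 28 mm below the edge behind the panel (tip at crop (312,320), edge at y≈287), and the wheels are at the sill. Now I start tipping by following the panel edge's arc about the axle.

carry_out(targets=[{"dp":[0,4,0],"yaw":0},{"dp":[0,8,-6],"yaw":0},{"dp":[0,12,-12],"yaw":0},{"dp":[0,17,-18],"yaw":0},{"dp":[0,22,-24],"yaw":0},{"dp":[0,27,-29],"yaw":0},{"dp":[0,33,-35],"yaw":0},{"dp":[0,39,-40],"yaw":0},{"dp":[0,45,-45],"yaw":0},{"dp":[0,50,-50],"yaw":0},{"dp":[0,50,-50],"yaw":0}])

```text
clock: 9.22
eef_pos: [533.2, 36.5, 208.6]
tcp_rot: [-3.14, -0.0, -0.04]
contact_force: [-2.6, 7.2, 4.8]
opening: 0.525
grasp_force: 3.4
```

Run:
```python
from h import *
s=r.sense(); print(s["eef_pos"],s["contact_force"],s["grasp_force"])
a=r.grab_frame("side"); cv2.imwrite("pics/s6.png",cv2.resize(a[60:260,220:460],None,fx=3,fy=3,interpolation=cv2.INTER_CUBIC)[:,:,::-1])
```

```text
[533.23234998  36.45433705 208.64423849] [-2.64026518  7.16674022  4.77684038] 3.4247343242168427
```

View pics/s6.png

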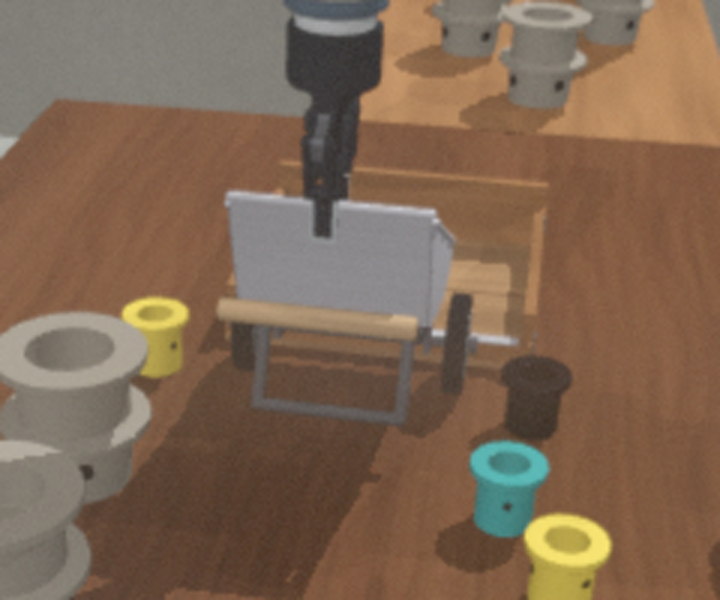

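The barrow is pivoting cleanly, about 15° tipped: panel edge at crop y≈200, feet lifted, wheels in place. Going on to about 34°.

carry_out(targets=[{"dp":[0,6,-5],"yaw":0},{"dp":[0,12,-9],"yaw":0},{"dp":[0,18,-14],"yaw":0},{"dp":[0,25,-18],"yaw":0},{"dp":[0,31,-22],"yaw":0},{"dp":[0,38,-26],"yaw":0},{"dp":[0,45,-30],"yaw":0},{"dp":[0,52,-33],"yaw":0},{"dp":[0,59,-36],"yaw":0},{"dp":[0,65,-39],"yaw":0},{"dp":[0,71,-42],"yaw":0},{"dp":[0,71,-42],"yaw":0}])

```text
clock: 10.78
eef_pos: [530.2, -35.6, 249.8]
tcp_rot: [3.141, 0.001, -0.04]
contact_force: [0.1, 1.2, -0.2]
opening: 0.522
grasp_force: 0.6
```

```bash
cat >> h.py <<'E'
def tip():
    """tip angle from grey steel panel outline in side view: fit theta, comparing back panel mask"""
    s=r.sense(); print("tcp",s["eef_pos"].round(1),"F",s["contact_force"].round(1),"g",round(s["grasp_force"],1),"op",round(s["opening"],3),"t",round(s["clock"],2))
    a=r.grab_frame("side"); hsv=cv2.cvtColor(a,cv2.COLOR_RGB2HSV)
    m=((hsv[...,1]<45)&(hsv[...,2]>105)&(hsv[...,2]<235)).astype(np.uint8)
    B,T=np.load("BT.npy"); f=np.array([np.cos(B[2]),np.sin(B[2]),0]); l=np.array([-f[1],f[0],0])
    c0=np.array([*B[:2],50.])+f*91
    best=[]
    for th in range(0,75,2):
        c,sn=np.cos(np.radians(th)),np.sin(np.radians(th))
        def W(x,y,z): z=z-50; return c0+f*(x*c+z*sn)+l*y+np.array([0,0,-x*sn+z*c])
        Q=proj("side",[W(-215,83,204),W(-215,-83,204),W(-145,-83,100),W(-145,83,100)])
        k=np.zeros(m.shape,np.uint8); cv2.fillConvexPoly(k,Q.round().astype(int),1)
        o=cv2.dilate(k,np.ones((9,9)))-k
        if k.sum(): best.append((round((m*k).sum()/k.sum()-(m*o).sum()/max(o.sum(),1),3),th))
    print(sorted(best)[::-1][:4]); return a
E
python3 -c "
from h import *
tip()"
```

```text
tcp [530.2 -35.6 249.8] F [ 0.1  1.2 -0.2] g 0.6 op 0.522 t 10.78
[(np.float64(0.356), 10), (np.float64(0.335), 54), (np.float64(0.327), 52), (np.float64(0.305), 50)]
```

carry_out(targets=[{"dp":[0,-3,0],"yaw":0},{"dp":[0,-7,0],"yaw":0},{"dp":[0,-7,0],"yaw":0}], fingers=-0.3)

```text
clock: 11.2
eef_pos: [530.6, -27.6, 249.7]
tcp_rot: [-3.142, 0.0, -0.039]
contact_force: [-0.6, 1.6, 1.2]
opening: 0.353
grasp_force: 0.6
```

Run:
```python
from h import *
a=tip(); cv2.imwrite("pics/s7.png",cv2.resize(a[30:230,220:460],None,fx=3,fy=3,interpolation=cv2.INTER_CUBIC)[:,:,::-1])
```

```text
tcp [530.6 -27.6 249.7] F [-0.6  1.6  1.2] g 0.6 op 0.353 t 11.2
[(np.float64(0.356), 10), (np.float64(0.329), 54), (np.float64(0.326), 52), (np.float64(0.309), 50)]
```

View pics/s7.png

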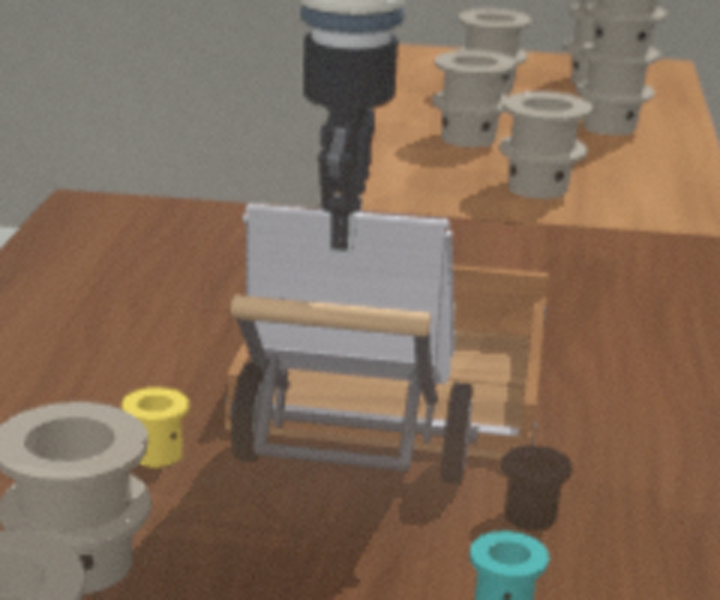

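The picture shows the barrow tipped about 33° on its wheels: panel near vertical (edge at crop y≈210), bar at (332,316), rear finger about 30 mm below the edge. That was my last picture, so from here I check numerically: bar position for the tip angle, and clay-coloured blobs in the trough.

```bash
cat > m.py <<'E'
from h import *
np.set_printoptions(suppress=True,precision=0)
def look(blobs=True):
    s=r.sense(); print("tcp",s["eef_pos"].round(1).tolist(),"F",s["contact_force"].round(1).tolist(),"g",round(s["grasp_force"],1),"op",round(s["opening"],3),"t",round(s["clock"],2))
    a=r.grab_frame("side"); hsv=cv2.cvtColor(a,cv2.COLOR_RGB2HSV)
    B,T=np.load("BT.npy"); f=np.array([np.cos(B[2]),np.sin(B[2]),0]); l=np.array([-f[1],f[0],0])
    tan=((hsv[...,0]>8)&(hsv[...,0]<25)&(hsv[...,1]>50)&(hsv[...,2]>140)).astype(np.uint8)
    best=[]
    for adv in range(60,100,4):
      for th in range(0,70,1):
        c0=np.array([*B[:2],50.])+f*adv
        c,sn=np.cos(np.radians(th)),np.sin(np.radians(th))
        W=lambda x,y,z:c0+f*(x*c+(z-50)*sn)+l*y+np.array([0,0,-x*sn+(z-50)*c])
        p,q=proj("side",[W(-242,80,115),W(-242,-80,115)]); 
        k=np.zeros(tan.shape,np.uint8); cv2.line(k,p.round().astype(int).tolist(),q.round().astype(int).tolist(),1,7)
        o=cv2.dilate(k,np.ones((9,9)))-k
        best.append((round((tan*k).sum()/k.sum()-(tan*o).sum()/o.sum(),2),th,adv))
    print("tip(score,deg,adv)",[(float(x),y,z) for x,y,z in sorted(best)[::-1][:6]])
    if not blobs: return
    t=r.grab_frame("top"); h=cv2.cvtColor(t,cv2.COLOR_RGB2HSV)
    m=((h[...,1]<85)&(h[...,2]>70)).astype(np.uint8)
    roi=np.zeros_like(m); cv2.fillConvexPoly(roi,proj("top",pose(T,[[14,145,8],[14,-145,8],[285,-145,8],[285,145,8]])).round().astype(int),1)
    n,_,st,ce=cv2.connectedComponentsWithStats(m*roi)
    for i in range(1,n):
        if st[i,4]>40: print("blob",st[i].tolist(),"in trough",toT(T,atz("top",ce[i],40)))
E
python3 -c "
from m import *
look()"
```

```text
tcp [530.6, -27.8, 249.7] F [-0.3, 1.4, -0.1] g 0.7 op 0.349 t 11.25
tip(score,deg,adv) [(0.76, 34, 96), (0.75, 35, 84), (0.75, 35, 80), (0.75, 34, 92), (0.75, 33, 96), (0.74, 37, 68)]
blob [453, 155, 106, 113, 9698] in trough [137.  15.]
```

carry_out(targets=[{"dp":[0,-3,0],"yaw":0},{"dp":[0,-6,0],"yaw":0},{"dp":[0,-6,0],"yaw":0}], fingers=-0.58)

```text
clock: 11.72
eef_pos: [530.9, -21.9, 249.7]
tcp_rot: [-3.142, 0.0, -0.04]
contact_force: [0.2, 1.4, 0.4]
opening: 0.213
grasp_force: 0.6
```

Run:
```python
from m import *
look(False)
h=cv2.cvtColor(cv2.imread("pics/top0.png"),cv2.COLOR_BGR2HSV)
f=lambda x,y:h[int(135+y/3.75),int(285+x/3.75)].tolist()
print("collar",[f(*p) for p in[(255,165),(330,165),(300,330),(350,270),(425,270),(290,165)]],"wood",[f(*p) for p in[(660,120),(700,200),(660,400),(720,300),(690,460)]], "black/panel",f(500,200))
```

```text
tcp [530.9, -21.9, 249.7] F [0.2, 1.4, 0.4] g 0.6 op 0.213 t 11.72
tip(score,deg,adv) [(0.76, 34, 96), (0.75, 35, 84), (0.75, 35, 80), (0.75, 34, 92), (0.74, 37, 68), (0.74, 37, 64)]
collar [[22, 35, 218], [21, 35, 216], [22, 34, 218], [22, 34, 218], [20, 36, 212], [21, 36, 149]] wood [[16, 108, 229], [15, 109, 225], [14, 110, 157], [14, 111, 220], [14, 111, 158]] black/panel [135, 2, 239]
```

carry_out(targets=[{"dp":[0,2,-2],"yaw":0},{"dp":[0,5,-3],"yaw":0},{"dp":[0,9,-5],"yaw":0},{"dp":[0,13,-6],"yaw":0},{"dp":[0,17,-7],"yaw":0},{"dp":[0,21,-8],"yaw":0},{"dp":[0,21,-8],"yaw":0}], fingers=-0.66)

```text
clock: 12.65
eef_pos: [530.1, -43.6, 257.8]
tcp_rot: [3.141, 0.0, -0.04]
contact_force: [0.2, -0.6, 0.2]
opening: 0.169
grasp_force: 0.0
```

```bash
sed -i 's/m=((h\[...,1\]<85)&(h\[...,2\]>70))/m=((h[...,1]>18)\&(h[...,1]<70)\&(h[...,0]>14)\&(h[...,0]<32)\&(h[...,2]>70))/' m.py; python3 -c "
from m import *
look()"
```

```text
tcp [530.1, -43.6, 257.8] F [0.2, -0.6, 0.2] g 0.0 op 0.169 t 12.65
tip(score,deg,adv) [(0.75, 40, 96), (0.74, 44, 60), (0.74, 43, 72), (0.74, 43, 68), (0.74, 42, 88), (0.74, 42, 80)]
blob [453, 155, 31, 111, 2229] in trough [ 44. -37.]
blob [491, 156, 68, 26, 329] in trough [179. 132.]
blob [497, 206, 61, 62, 1390] in trough [227. -56.]
blob [497, 223, 4, 43, 43] in trough [120. -86.]
```

carry_out(targets=[{"dp":[0,4,-1],"yaw":0},{"dp":[0,8,-2],"yaw":0},{"dp":[0,12,-3],"yaw":0},{"dp":[0,16,-4],"yaw":0},{"dp":[0,20,-5],"yaw":0},{"dp":[0,24,-5],"yaw":0},{"dp":[0,28,-6],"yaw":0},{"dp":[0,31,-6],"yaw":0},{"dp":[0,31,-6],"yaw":0},{"dp":[0,31,-6],"yaw":0}])

```text
clock: 14.0
eef_pos: [528.9, -74.0, 263.8]
tcp_rot: [-3.142, -0.0, -0.04]
contact_force: [-0.1, -0.3, 0.6]
opening: 0.171
grasp_force: 0.1
```

```bash
cat >> m.py <<'E'
def collars():
    """template-like search: hollow collar rims as circles in the rectified trough area of the top view"""
    T=np.load("BT.npy")[1]; t=r.grab_frame("top"); cv2.imwrite("pics/last_top.png",t[:,:,::-1])
    g=np.array([[x,y,8] for y in range(-150,151,30) for x in range(10,300,20)],float)
    uv=proj("top",pose(T,g)); h=cv2.cvtColor(t,cv2.COLOR_RGB2HSV)
    u=np.clip(uv.round().astype(int),0,[639,399])
    print("HSV S over trough, rows y=-150..150, cols x=10..290"); print(h[u[:,1],u[:,0],1].reshape(11,15)); print("H");print(h[u[:,1],u[:,0],0].reshape(11,15))
E
python3 -c "
from m import *
look(); collars()"
```

```text
tcp [528.9, -74.0, 263.8] F [-0.1, -0.3, 0.6] g 0.1 op 0.171 t 14.0
tip(score,deg,adv) [(0.73, 49, 96), (0.72, 53, 60), (0.72, 52, 68), (0.72, 52, 64), (0.72, 52, 60), (0.72, 51, 76)]
blob [461, 156, 54, 111, 3478] in trough [103. -31.]
blob [526, 157, 3, 20, 43] in trough [190. 119.]
blob [531, 157, 28, 4, 52] in trough [241. 139.]
blob [529, 213, 29, 54, 348] in trough [228. -29.]
HSV S over trough, rows y=-150..150, cols x=10..290
[[125 115 120  95  22  22  20  20  22  13  13 123 118 120 120]
 [  3 115 115  97  22  22  22  22  23  13  13 112 111 110 121]
 [ 10  23 114 103  22  22  22  20  24  14  14 115 111 112 120]
 [  2   2  38  23  22  22  22  20  25  13  11 114 110 110 117]
 [  2   4  39  20  22  22  22  22  20  13  12  23  24  23  20]
 [  4  26  30  20  22  21  22  22  14  13  14  17  15  16  15]
 [ 14  15  24  18  46  44  24  22  14  13  12  12  12  11  11]
 [ 23  22  23  51  52  48   8  22  14  14   5   5   5   5   5]
 [  2   2  51   8  45  49  49  22  14  13   8  10  11  12  11]
 [  2   2   2  10  49  48  54  23  14  14  16  14  14  14  14]
 [132   4 120 121  16  48  27  21  16  15  22  22  23  23  23]]
H
[[ 13  13  13  13  27  27  27  27  25  28  28  14  13  13  13]
 [110  14  14  14  27  27  27  27  25  28  28  14  14  14  13]
 [ 90  12  14  14  27  24  27  27  25  28  28  14  14  14  13]
 [120 150  20  27  27  27  27  27  26  28  30  14  14  14  12]
 [120 170  20  27  27  27  27  27  26  28  27  26  25  25  25]
 [135 110  95  27  27  27  27  27  25  28  28  26  25  26  25]
 [105 120  24  30 101 104  26  27  25  28  27  27  27  24  24]
 [100 110  26 103 106 103  50  27  25  28  30  30  30  30  30]
 [120 120 103  40 104 103 102  26  28  28  30  27  27  25  27]
 [120 150 120   4 105 105 102  26  28  25  26  25  25  25  28]
 [ 13 170  13  14  30 103  97  27  24  25  27  27  25  25  27]]
```

carry_out(targets=[{"dp":[0,4,0],"yaw":0},{"dp":[0,8,-1],"yaw":0},{"dp":[0,12,-1],"yaw":0},{"dp":[0,16,-1],"yaw":0},{"dp":[0,18,-1],"yaw":0},{"dp":[0,12,-1],"yaw":0},{"dp":[0,18,-1],"yaw":0},{"dp":[0,12,-1],"yaw":0},{"dp":[0,18,-1],"yaw":0},{"dp":[0,18,-1],"yaw":0}])

```text
clock: 15.4
eef_pos: [528.0, -92.2, 265.0]
tcp_rot: [-3.141, 0.0, -0.04]
contact_force: [-2.2, 2.9, 4.6]
opening: 0.173
grasp_force: 13.6
```

```bash
python3 -c "
from m import *
look(False)
T=np.load('BT.npy')[1]; t=r.grab_frame('top'); h=cv2.cvtColor(t,cv2.COLOR_RGB2HSV)
m=((abs(h[...,0].astype(int)-21)<=3)&(abs(h[...,1].astype(int)-37)<=9)).astype(np.uint8); m[:140]=0; m[290:]=0; m[:,:380]=0;m[:,600:]=0
n,_,st,ce=cv2.connectedComponentsWithStats(cv2.morphologyEx(m,cv2.MORPH_CLOSE,np.ones((3,3))))
for i in range(1,n):
  if st[i,4]>25: print(st[i].tolist(), toT(T,atz('top',ce[i],40)))
"
```

```text
tcp [528.0, -92.2, 265.0] F [-2.2, 2.9, 4.6] g 13.6 op 0.173 t 15.4
tip(score,deg,adv) [(0.72, 57, 64), (0.72, 56, 68), (0.72, 55, 80), (0.72, 54, 88), (0.72, 53, 96), (0.71, 55, 72)]
[470, 212, 20, 50, 501] [ 72. -51.]
[548, 246, 1, 27, 27] [ 247. -120.]
```

carry_out(targets=[{"dp":[0,-4,0],"yaw":0},{"dp":[0,-9,0],"yaw":0},{"dp":[0,-14,1],"yaw":0},{"dp":[0,-19,1],"yaw":0},{"dp":[0,-24,2],"yaw":0},{"dp":[0,-29,3],"yaw":0},{"dp":[0,-34,4],"yaw":0},{"dp":[0,-39,5],"yaw":0},{"dp":[0,-44,6],"yaw":0},{"dp":[0,-48,7],"yaw":0},{"dp":[0,-48,7],"yaw":0}])

```text
clock: 16.88
eef_pos: [530.0, -43.8, 257.7]
tcp_rot: [-3.141, 0.0, -0.039]
contact_force: [0.2, 0.8, 0.4]
opening: 0.173
grasp_force: 0.4
```

```bash
cat >> m.py <<'E'
def clay():
    T=np.load('BT.npy')[1]; t=r.grab_frame('top'); h=cv2.cvtColor(t,cv2.COLOR_RGB2HSV)
    m=((abs(h[...,0].astype(int)-21)<=3)&(abs(h[...,1].astype(int)-37)<=9)).astype(np.uint8); m[:140]=0; m[290:]=0; m[:,:300]=0;m[:,600:]=0
    n,_,st,ce=cv2.connectedComponentsWithStats(cv2.morphologyEx(m,cv2.MORPH_CLOSE,np.ones((3,3))))
    for i in range(1,n):
        if st[i,4]>25: print(st[i].tolist(), toT(T,atz('top',ce[i],40)))
E
python3 -c "
from m import *
look(False); clay()"
```

```text
tcp [530.0, -43.8, 257.7] F [0.2, 0.8, 0.4] g 0.4 op 0.173 t 16.88
tip(score,deg,adv) [(0.73, 45, 60), (0.73, 44, 64), (0.73, 43, 76), (0.73, 42, 88), (0.73, 42, 84), (0.73, 41, 96)]
```

carry_out(targets=[{"dp":[0,-4,2],"yaw":0},{"dp":[0,-8,3],"yaw":0},{"dp":[0,-12,5],"yaw":0},{"dp":[0,-16,6],"yaw":0},{"dp":[0,-20,8],"yaw":0},{"dp":[0,-20,8],"yaw":0}])

```text
clock: 17.73
eef_pos: [530.7, -23.8, 249.6]
tcp_rot: [-3.141, 0.0, -0.039]
contact_force: [-0.8, 1.5, 0.1]
opening: 0.171
grasp_force: 0.6
```

carry_out(targets=[{"dp":[0,3,0],"yaw":0},{"dp":[0,7,0],"yaw":0},{"dp":[0,7,0],"yaw":0}], fingers=-0.3)

```text
clock: 18.1
eef_pos: [530.7, -31.6, 249.9]
tcp_rot: [3.141, -0.0, -0.04]
contact_force: [0.2, 1.3, -0.6]
opening: 0.348
grasp_force: 0.5
```

carry_out(targets=[{"dp":[0,4,0],"yaw":0},{"dp":[0,7,0],"yaw":0},{"dp":[0,7,0],"yaw":0}], fingers=0.04)

```text
clock: 18.48
eef_pos: [530.4, -38.4, 249.9]
tcp_rot: [3.142, -0.0, -0.04]
contact_force: [0.6, 2.5, -0.2]
opening: 0.516
grasp_force: 0.6
```

```bash
python3 -c "
from m import *
look(False); clay()"
```

```text
tcp [530.4, -38.4, 249.9] F [0.6, 2.5, -0.2] g 0.6 op 0.516 t 18.48
tip(score,deg,adv) [(0.76, 35, 92), (0.75, 36, 84), (0.75, 36, 80), (0.75, 35, 88), (0.74, 38, 64), (0.74, 38, 60)]
[490, 227, 16, 24, 256] [117. -75.]
```

carry_out(targets=[{"dp":[0,-3,0],"yaw":0},{"dp":[0,-9,3],"yaw":0},{"dp":[0,-15,6],"yaw":0},{"dp":[0,-22,9],"yaw":0},{"dp":[0,-29,12],"yaw":0},{"dp":[0,-36,16],"yaw":0},{"dp":[0,-43,20],"yaw":0},{"dp":[0,-50,24],"yaw":0},{"dp":[0,-56,28],"yaw":0},{"dp":[0,-62,33],"yaw":0},{"dp":[0,-68,37],"yaw":0},{"dp":[0,-74,42],"yaw":0}])

```text
clock: 20.08
eef_pos: [533.3, 36.3, 207.5]
tcp_rot: [-3.141, -0.0, -0.04]
contact_force: [-1.1, 3.4, 2.2]
opening: 0.517
grasp_force: 1.5
```

```bash
python3 -c "
from m import *
look(False); clay()"
```

```text
tcp [533.3, 36.3, 207.5] F [-1.1, 3.4, 2.2] g 1.5 op 0.517 t 20.07
tip(score,deg,adv) [(0.74, 17, 88), (0.74, 16, 96), (0.74, 16, 92), (0.73, 18, 76), (0.72, 17, 84), (0.72, 17, 80)]
```

carry_out(targets=[{"dp":[0,-5,5],"yaw":0},{"dp":[0,-11,10],"yaw":0},{"dp":[0,-17,15],"yaw":0},{"dp":[0,-23,21],"yaw":0},{"dp":[0,-28,26],"yaw":0},{"dp":[0,-33,32],"yaw":0},{"dp":[0,-38,38],"yaw":0},{"dp":[0,-42,43],"yaw":0},{"dp":[0,-45,47],"yaw":0},{"dp":[0,-48,50],"yaw":0},{"dp":[0,-51,50],"yaw":0},{"dp":[0,-54,50],"yaw":0}])

```text
clock: 21.68
eef_pos: [535.8, 89.7, 158.1]
tcp_rot: [3.141, -0.001, -0.04]
contact_force: [0.0, 0.6, 0.8]
opening: 0.521
grasp_force: 0.0
```

```bash
python3 -c "
from m import *
look(False)"
```

```text
tcp [535.8, 89.7, 158.1] F [0.0, 0.6, 0.8] g 0.0 op 0.521 t 21.68
tip(score,deg,adv) [(0.71, 0, 96), (0.7, 1, 88), (0.7, 1, 84), (0.7, 0, 92), (0.69, 3, 72), (0.69, 2, 80)]
```

carry_out(targets=[{"dp":[0,-5,0],"yaw":0},{"dp":[0,-5,-10],"yaw":0},{"dp":[0,-5,-25],"yaw":0},{"dp":[0,-5,-45],"yaw":0},{"dp":[0,-5,-75],"yaw":0},{"dp":[0,-5,-115],"yaw":0},{"dp":[0,-5,-150],"yaw":0},{"dp":[-27,-56,-150],"yaw":0},{"dp":[-54,-107,-150],"yaw":0},{"dp":[-81,-158,-150],"yaw":0},{"dp":[-108,-209,-150],"yaw":0},{"dp":[-136,-260,-150],"yaw":0}])

```text
clock: 23.22
eef_pos: [409.1, 356.5, 309.3]
tcp_rot: [-3.14, -0.001, -0.04]
contact_force: [1.0, -0.2, -0.6]
opening: 0.521
grasp_force: 0.0
```

carry_out(targets=[{"dp":[0,0,0],"yaw":0},{"dp":[0,0,0],"yaw":0}])

```text
clock: 23.48
eef_pos: [410.0, 354.8, 308.6]
tcp_rot: [-3.141, -0.001, -0.039]
contact_force: [0.4, -0.7, 0.6]
opening: 0.519
grasp_force: 0.0
```

Run:
```python
from m import *
look(False); clay()
t=r.grab_frame("top"); cv2.imwrite("pics/end.png",t[:,:,::-1])
o=cv2.imread("pics/top0.png").astype(int)
# barrow: bright steel mask corners; things to leave alone: difference from start
T=np.load("BT.npy")[1]
h=cv2.cvtColor(t,cv2.COLOR_RGB2HSV); m=((h[...,1]<14)&(h[...,2]>150)).astype(np.uint8); m[:145]=0;m[250:]=0;m[:,:320]=0;m[:,:]*=1
n,_,st,_=cv2.connectedComponentsWithStats(m); i=1+st[1:,4].argmax(); print("steel",st[i].tolist())
d=(abs(t[:,:,::-1].astype(int)-o).max(2)>40)
for nm,b in dict(ware_a=(240,85,55,58),ware_b=(326,80,56,58),sponge=(210,243,52,54),wheel=(146,135,75,75)).items(): x,y,w,hh=b; print(nm,d[y:y+hh,x:x+w].mean().round(3))
```

```text
tcp [410.0, 354.8, 308.6] F [0.4, -0.7, 0.6] g 0.0 op 0.519 t 23.48
tip(score,deg,adv) [(0.7, 0, 96), (0.69, 3, 72), (0.69, 1, 88), (0.69, 1, 84), (0.69, 0, 92), (0.68, 2, 80)]
[472, 174, 30, 50, 1079] [83. 31.]
[476, 227, 30, 25, 577] [ 98. -75.]
steel [355, 157, 122, 83, 8519]
ware_a 0.474
ware_b 0.608
sponge 0.478
wheel 0.157
```

All three collars show as clay blobs in the trough: a pair at (83, 31) mm and one at (98, −75) mm. None are left in the pan. The barrow stands level at the sill and the arm is clear.

```bash
python3 -c "
from rig import r
print(r.sign_off())"
```

```text
the job is handed in; nothing more can be done
None
```

The job is handed in: my last camera check showed all three collars in the trough and the empty barrow level on its feet at the sill with the arm clear, but the barrow was pushed and tipped by its back panel, not its handle bar, because the hand could only point straight down, and my last image comparison couldn't confirm that the ware, sponge and banding wheel hadn't moved, though the arm never came near them.

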